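# Check a heel's hardness with a hand gauge

## Robot

A 6-joint arm with a two-finger parallel gripper is mounted at the origin on the work surface. World frame = base frame: x ahead of the robot, y to its left, z up, the work surface at z = 0. Lengths are in mm, angles in rad, forces in N, time in s.
With the tool pointing down it reaches from about 300 to 775 mm from the base axis. Payload 14.6 kg.
Tool frame: the origin (TCP) lies midway between the tips of the shut fingers; the grasp point (between the pads) lies behind it (manip.grip_depth is the z of the grasp point in the tool frame, in mm); z points along the fingers, y is the line along which they close (so a half turn about z gives the same grasp; the last joint's range is limited). The gripper opens to 94 mm and grips with 3 to 60 N. Pads are 16 mm wide; open, the fingers measure 119 mm over their backs; the gripper's body (75 mm by 177 mm) begins 78 mm behind the grasp point.
Start: joints at [-1.263, 0.3, 1.521, -0, 1.321, -0.067], TCP at [201.34, -511.812, 205.446] pointing down, gripper open.
Joint ranges: [-3.03, 3.03], [-0.79, 2.21], [0.23, 2.52], [-1.04, 4.18], [0, 3.07], [-2.55, 2.55]. Speed limits (rad/s): [2.22, 2.22, 2.57, 3.14, 3.14, 3.14].

## Interface

Orientations are given as [roll, pitch, yaw] about the fixed x, y, z axes, in that order (R = Rz(yaw) Ry(pitch) Rx(roll)).
In Python, from cell import manip gives the robot as it stands.
- The arm moves only by the tool jog_arm, called as name(argument=value, ...) on one line, values as JSON. Schema: {"type":"object","properties":{"moves":{"type":"array","items":{"type":"object","properties":{"d":{"type":"array","items":{"type":"number"},"minItems":3,"maxItems":3},"rotvec":{"type":"array","items":{"type":"number"},"minItems":3,"maxItems":3}},"additionalProperties":false},"minItems":1,"maxItems":5},"finger_gap":{"type":"number"},"grip_n":{"type":"number"},"only":{"type":"string"},"quiet":{"type":"boolean"},"lines":{"type":"string"}},"required":["moves"],"additionalProperties":false}. moves is a list of rows, 1 to 5 of them, each an object with the fields d (a list: dx, dy, dz in fractions of the full range, 1 being 250 mm), rotvec (a list: a rotation vector rx, ry, rz in a scale on which 1.0 is 90 degrees); a field left out counts as zero; each row is the pose to reach, as a shift and turn from the pose commanded when the call began, along the tool's axes at that moment; what a row does not reach only later rows make up. A row lasts 1/10 s, in which the tool goes at most 50 mm and 0.15 rad, less where a joint would pass 70% of its speed; a pose out of reach is approached as far as the arm can. finger_gap is the finger opening in mm, set as the call begins (left out keeps the last). The fingers move at their own pace and stop on an object; grip_n is the grip in N (left out, the last holds). Time passes only in rows, so rows that do not move let the fingers close. The tool returns the time, the measured TCP pose, the force, the opening and the grip force at its end. only (a regular expression) keeps the lines of the reply that match it, lines (a string "A,B") keeps lines A to B, and quiet returns only ok. A shift or turn number past 1, either way, is cut back to 1. Input that does not fit is refused with a message, and nothing moves.
- manip.read_state(): the state, without advancing time (a new reading comes with each control period).
- manip.camera(name): name is "side" or "top" or "wrist"; returns (picture, depth): 420x560x3 uint8, red, green, blue; 420x560 float32, mm along the optical axis (not along the pixel's ray), 0 where there is no reading.
- manip.camera_info(name): a dict with "K" (3x3 intrinsics, pixels), "rvec" (rotation vector, rad) and "tvec" (3), from world to camera coordinates, as OpenCV has them; the wrist camera has in their place "mount" (4x4, takes a point from camera to tool coordinates, whose origin is the TCP and whose axes are the flange's). Camera axes: x right, y down, z forward; pixel columns grow to the right and rows downward; lengths in mm; the calibration is good to about 2 mm. A picture is of the moment at which its call begins: read the wrist's pose just before it. camera_info takes no time and is no camera call.
- manip.sign_off(): hands the job in; it is judged then, once.
The state is a dict: "clock": time; "joints": joint angles; "qd": joint speeds; "effort": joint torques, N m; "eef_pos": TCP position; "eef_rot": TCP orientation; "wrist_force": force on the tool from outside, world axes, zero at the start; "moment": the same for the moment, N m; "finger_gap": finger opening in mm; "finger_force": force on a finger pad.
Only numpy, scipy, OpenCV 4.12 (cv2) and the standard library are available. Lean on these libraries where they do the work, as an engineer would, in place of code of your own. Each camera call takes 0.05 s, during which the arm holds its last target. There are 200 camera calls.

## Task

Draw the hardness gauge out of its wooden holder and first check it: press it, standing upright, gently on the middle of the round steel check block until its sprung foot is about half way in, and keep it there for a second. Then set the gauge square to the heel of the upturned shoe, foot on the chalked ring's centre, press gently until the foot is again about half way in, and finish while still holding it there. Never push the foot hard against its stop, do not move the tilted shoe, and leave the other things on the bench alone.

Things in the scene. Friction and masses are not known exactly. Their poses are not given: they have to be found in the camera images.
- gauge: Pen-shaped gauge, loose, 0.15 kg, round, upright in its holder. Origin: centre of the nose's lower end (foot excluded); z up its axis to the dial. Steel nose 22 mm across, z 0 to 40 mm; collar 40 mm across, 40 to 46 mm, resting on the holder; aluminium barrel 28 mm across, 46 to 115 mm, small white dial on its flat top. Grip the barrel around z = 85 mm.
- gauge_foot (a joint): How far the gauge's sprung foot is pushed in, m: 0 = fully out, 0.012 = at its stop. The spring takes about 1 N per mm (half way in: 6 mm, about 6 N). The foot is a steel pin 10 mm across that stands 15 mm out of the nose when fully out.
- foot_tip (a point): Centre of the foot's flat end face, on the gauge's axis: 15 mm below the gauge's origin when the foot is fully out; moves with the foot. z as the gauge's z.
- holder: Fixed light wooden block 85 x 85 x 65 mm high with an upright through hole of 26 mm, in which the gauge hangs by its collar (so the gauge's origin is 25 mm above the bench). Origin: centre of its underside. Holder and check block change sides of the bench.
- check_block: Fixed round bright steel block, 60 mm across and 20 mm high, on a square dark wooden foot 90 x 90 x 15 mm. Origin: centre of the underside of the wooden foot.
- check_face (a point): Centre of the steel check block's level top face, 35 mm above the bench; z is up.
- shoe: Brown shoe on its last, sole up, on a stand with a dark wooden base 170 x 130 mm. 260 mm long, 92 mm wide, toe up to 225 mm above the bench. x: heel to toe (roughly away from the robot); z: outward, square to the heel's flat face. Tilted toe up by 10 to 21 degrees on a stiff joint, firm under gentle pressing. Origin: on that joint, 75 mm above the bench, 95 mm below the heel face along z.
- heel_mark (a point): Centre of the chalked ring (22 mm across, with a chalk dot at its centre) on the flat face of the black rubber heel. z = outward normal of the heel face, x towards the toe. The face is 66 mm wide, 33 mm behind and 36 mm ahead of the mark; the sole ahead lies 22 mm lower along z. The mark is 163 to 169 mm above the bench.
- spool: Bystander: thread spool, 40 mm across, 55 mm high. Origin: centre of its underside.
- heel_blank: Bystander: spare black D-shaped heel, 67 x 62 x 20 mm, lying flat on the bench. Origin: in its underside.
- rivet_jar: Bystander: glass jar with steel cap, 60 mm across, 85 mm high. Origin: centre of its underside.
- glue_tin: Bystander: tin, 68 mm across, 100 mm high. Origin: centre of its underside.
- hammer: Bystander: hammer lying at the left. Origin near its middle.
- awl: Bystander: awl lying at the right. Origin near its middle.
- wood_block: Bystander: dark wooden block 70 x 45 x 35 mm. Origin: centre of its underside.

How it is judged (in metres and radians):
On the way, in this order (a step that is already met when the one before it is completed fails the run):
1. the gauge is lifted out of its holder (contact force between the fingers and gauge above 3 N and height (world z) of foot_tip above 0.07 m and contact force between gauge and holder below 0.1 N), for 0.1 s.
2. the gauge is pressed upright on the middle of the check block, foot about half way in (contact force between the fingers and gauge above 3 N and distance between foot_tip and check_face below 0.008 m and angle between the z axis of gauge and the z axis of check_face, either way round below 0.13 rad and value of joint gauge_foot between 0.003 and 0.0095 m and contact force between gauge and check_block between 1.5 and 14 N), for 0.6 s.
At the end, for the whole second after the job is handed in: The fingers still hold the gauge at rest, touching only the shoe through its foot: foot tip within 8 mm of the mark, gauge axis within 0.13 rad of the heel's normal, foot pushed in 3 to 9.5 mm, contact force 1.5 to 14 N, robot not touching the shoe (contact force between the fingers and gauge above 3 N and distance between foot_tip and heel_mark below 0.008 m and angle between the z axis of gauge and the z axis of heel_mark, either way round below 0.13 rad and value of joint gauge_foot between 0.003 and 0.0095 m and contact force between gauge and shoe between 1.5 and 14 N and linear speed of gauge below 0.02 m/s and contact force between gauge and holder below 0.1 N and contact force between gauge and check_block below 0.1 N and contact force between each of the arm, the fingers and shoe below 0.2 N); the arm keeps its last pose, push and grip.
It fails at once if the gauge is pushed hard against its stop (over 20 N on the shoe or the check block) (contact force between gauge and shoe above 20 N or contact force between gauge and check_block above 20 N).
It fails at once if the shoe is moved by more than 8 mm (distance of heel_mark from where it was at the start of the episode above 0.008 m).
It fails at once if another thing on the bench is moved by more than 25 mm (distance of any of spool, heel_blank, rivet_jar, glue_tin, hammer, awl, wood_block from where it was at the start of the episode above 0.025 m).
It also fails if it takes over 59 s, if anything falls off the work surface, if the arm or the gripper's body presses on something with over 40 N, if the wrist force passes 120 N, or if a joint passes its speed limit or range.

## Working session

There is one attempt and no reset: what is moved stays moved. The work goes in short steps, Python scripts to look and compute and a tool call to move; the robot and the scene stay as the last step left them, time stands still between calls to the robot, and variables do not carry over. Pictures are saved under pics/ and viewed, at most 10 in all, crops included, and the job is handed in when it is done.

```bash
ls; mkdir -p pics; cat > h.py <<'E'
import numpy as np, cv2
from cell import manip
from scipy.spatial.transform import Rotation as R
def cam(n):
    i=manip.camera_info(n); K=np.array(i["K"])
    if n=="wrist":
        s=manip.read_state(); T=np.eye(4); T[:3,:3]=R.from_euler('xyz',s["eef_rot"]).as_matrix(); T[:3,3]=s["eef_pos"]
        C=T@np.array(i["mount"])
    else:
        W=np.eye(4); W[:3,:3]=cv2.Rodrigues(np.array(i["rvec"],float))[0]; W[:3,3]=np.array(i["tvec"]).ravel(); C=np.linalg.inv(W)
    p,d=manip.camera(n); return p,d,K,C
def pts(d,K,C):
    v,u=np.mgrid[:d.shape[0],:d.shape[1]]
    P=np.stack([(u-K[0,2])/K[0,0]*d,(v-K[1,2])/K[1,1]*d,d],-1)
    return P@C[:3,:3].T+C[:3,3]
def onplane(u,v,z,K,C):
    r=C[:3,:3]@np.linalg.solve(K,[u,v,1.]); return C[:3,3]+r*(z-C[2,3])/r[2]
E
python3 - <<'E'
from h import *
print(manip.read_state(), manip.grip_depth)
for n in("top","side"):
    p,d,K,C=cam(n); cv2.imwrite(f"pics/{n}0.png",p[...,::-1]); np.savez(n+"0.npz",p=p,d=d,K=K,C=C); print(n,K.tolist(),C.round(3).tolist())
E
```

```text
cell.py
pics
{'clock': 0.0, 'joints': array([-1.26258370e+00,  3.00490557e-01,  1.52157547e+00,  4.27611041e-06,
        1.32068076e+00, -6.66030382e-02]), 'qd': array([ 0.00133666,  0.00041878,  0.00033384,  0.00118036,  0.00114831,
       -0.00067402]), 'effort': array([ 8.55446451e-04, -5.31803226e+01, -3.52739596e+01,  7.08506349e-02,
        2.42993556e-02, -1.26439249e-04]), 'eef_pos': array([ 201.27452284, -511.57324793,  204.87802657]), 'eef_rot': array([-3.14044136e+00, -8.09443354e-05,  3.74814561e-01]), 'wrist_force': array([-0.05647097, -0.93881346,  0.24180943]), 'moment': array([-0.02004295, -0.03825759, -0.00624298]), 'finger_force': 0.0, 'finger_gap': 93.86706802865353} -18.8
top [[503.39602429215074, 0.0, 285.178296998324], [0.0, 503.39602429215074, 210.05983557023868], [0.0, 0.0, 1.0]] [[-0.001, -0.998, 0.065, 408.952], [-1.0, 0.001, -0.007, -3.076], [0.007, -0.065, -0.998, 1442.943], [0.0, 0.0, 0.0, 1.0]]
side [[456.6664792409859, 0.0, 277.4088402169013], [0.0, 456.6664792409859, 214.44020023526062], [0.0, 0.0, 1.0]] [[-0.69, -0.378, 0.617, -255.725], [-0.724, 0.364, -0.586, 728.021], [-0.003, -0.851, -0.525, 772.857], [0.0, 0.0, 0.0, 1.0]]
```

View pics/top0.png

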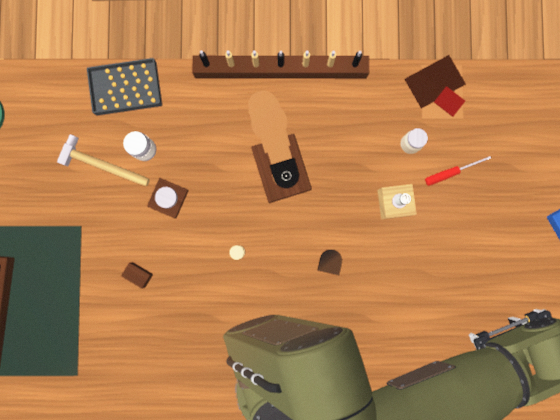

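View pics/side0.png

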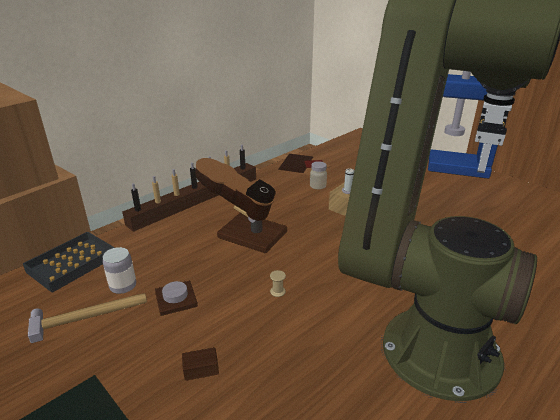

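The top view shows the gauge at about (404,199) in its holder, the check block's disc at (166,198) and the heel mark at (286,176). The side view shows the mark near (263,191).

```bash
python3 - <<'E'
from h import *
z=np.load("top0.npz");p,d,K,C=z["p"],z["d"],z["K"],z["C"]
P=pts(d,K,C); hsv=cv2.cvtColor(p,cv2.COLOR_RGB2HSV); v,u=np.mgrid[:420,:560]
def box(c,r): return (abs(u-c[0])<r)&(abs(v-c[1])<r)
# check disc
m=box((166,198),26)&(hsv[...,1]<60)&(hsv[...,2]>110)
uu,vv=u[m].mean(),v[m].mean(); print("disc",m.sum(),uu,vv,onplane(uu,vv,35,K,C),np.median(P[m],0), np.ptp(u[m]),np.ptp(v[m]))
# gauge: depth-high points
m=box((404,199),25)&(P[...,2]>125); print("gaugetop",m.sum(),u[m].mean(),v[m].mean(),onplane(u[m].mean(),v[m].mean(),140,K,C),P[m].mean(0))
m=box((398,201),28)&(abs(P[...,2]-65)<6)
c=cv2.minAreaRect(np.c_[u[m],v[m]].astype(np.float32)); print("holder",m.sum(),c,onplane(*c[0],65,K,C))
# heel
m=box((286,176),24)&(P[...,2]>140)&(hsv[...,2]<70)
A=P[m]; 
for _ in range(3):
    c0=A.mean(0); n=np.linalg.svd(A-c0,full_matrices=False)[2][2]; n*=np.sign(n[2]); r=(A-c0)@n; A=A[abs(r)<max(2*r.std(),2)]
print("heel",len(A),c0,n,r.std(),"tilt",np.degrees(np.arccos(n[2])),"az",np.degrees(np.arctan2(-n[1],-n[0])))
m2=box((286,176),9)&(hsv[...,2]>110)&(P[...,2]>140)
m3=box((286,176),3)&(hsv[...,2]>110)
for q in(m2,m3):
    uu,vv=u[q].mean(),v[q].mean(); ray=C[:3,:3]@np.linalg.solve(K,[uu,vv,1]); t=n@(c0-C[:3,3])/(n@ray); print("mark",q.sum(),uu,vv,C[:3,3]+t*ray)
# sole direction
z=np.load("side0.npz");p,d,K,C=z["p"],z["d"],z["K"],z["C"]
P=pts(d,K,C)
for nm,(a,b) in dict(mark=(263,191),disc=(175,292),top=(349,172)).items(): print(nm,P[b,a])
E
```

```text
disc 389 165.58097686375322 197.0848329048843 [537.80467758 321.60349928  35.        ] [537.94902082 321.27313618  34.53167579] 22 22
gaugetop 112 404.95535714285717 199.00892857142858 [ 522.78069851 -324.51158738  140.        ] [ 512.63440129 -295.9136214   255.55230179]
holder 753 ((398.7235107421875, 201.15016174316406), (30.846088409423828, 31.780818939208984), 83.2901611328125) [ 523.43259549 -325.73997685   65.        ]
heel 555 [586.65477959 -12.72799858 174.5852282 ] [ 0.33745123 -0.93967041  0.05609086] 18.66297094174339 tilt 86.78454292391724 az 109.75405528864987
mark 37 285.7837837837838 175.32432432432432 [532.90582635 -11.10535897 525.1307059 ]
mark 4 285.5 175.5 [505.20234928  -8.92120642 728.3894225 ]
mark [579.0807698  -9.4565185 162.7882787]
disc [527.51101243 327.84252687  32.8246336 ]
top [ 518.43928889 -314.81902909  137.8496618 ]
```

```bash
python3 - <<'E'
from h import *
for nm,c in(("top",(286,176)),("side",(263,191))):
    z=np.load(nm+"0.npz");p,d,K,C=z["p"],z["d"],z["K"],z["C"]
    P=pts(d,K,C); hsv=cv2.cvtColor(p,cv2.COLOR_RGB2HSV); v,u=np.mgrid[:420,:560]
    box=lambda r:(abs(u-c[0])<r)&(abs(v-c[1])<r)
    m=box(22)&(abs(P[...,2]-165)<22)&(np.linalg.norm(P[...,:2]-[580,-10],axis=-1)<34); A=P[m]
    c0=np.median(A,0);n=np.array([-.27,0,.96])
    for th in(10,6,4,3,3):
        B=A[abs((A-c0)@n)<th]; c0=B.mean(0); n=np.linalg.svd(B-c0,full_matrices=False)[2][2]; n*=np.sign(n[2])
    print(nm,len(A),len(B),c0,n,((B-c0)@n).std(),"tilt",np.degrees(np.arccos(n[2])),"az",np.degrees(np.arctan2(-n[1],-n[0])))
    q=box(8)&(hsv[...,2]>100)&(hsv[...,1]<90)
    (ex,ey),ax,_=cv2.fitEllipse(np.c_[u[q],v[q]].astype(np.float32)) if q.sum()>5 else ((0,0),0,0)
    for uu,vv in((u[q].mean(),v[q].mean()),):
        ray=C[:3,:3]@np.linalg.solve(K,[uu,vv,1]); t=n@(c0-C[:3,3])/(n@ray); print(q.sum(),uu,vv,ax,C[:3,3]+t*ray)
# base and sole axis from top
z=np.load("top0.npz");p,d,K,C=z["p"],z["d"],z["K"],z["C"];P=pts(d,K,C);hsv=cv2.cvtColor(p,cv2.COLOR_RGB2HSV); v,u=np.mgrid[:420,:560]
m=(abs(u-268)<28)&(v>90)&(v<200)&(P[...,2]>140)&(P[...,2]<235)
print("shoe axis",cv2.fitLine(P[m][:,:2].astype(np.float32),cv2.DIST_HUBER,0,.01,.01).ravel())
m=(abs(u-282)<34)&(v>128)&(v<206)&(abs(P[...,2]-20)<25)&(hsv[...,2]<120)
r=cv2.minAreaRect(P[m][:,:2].astype(np.float32)); print("base",r)
E
```

```text
top 527 424 [582.11750797 -11.86363369 166.62206197] [-0.30730494 -0.0919968   0.94715377] 1.5398547110855545 tilt 18.710095950944932 az 16.665937135867885
44 286.02272727272725 175.5681818181818 (8.597602844238281, 9.007657051086426) [580.79397392 -14.85756512 165.90184031]
side 378 263 [579.61007815  -9.81249476 164.7740157 ] [-0.30664693 -0.07688512  0.94871299] 1.4299156605732446 tilt 18.429568109005334 az 14.075520960686857
4 261.75 188.25 0 [587.43228653 -12.42340569 167.09075004]
shoe axis [9.5167327e-01 3.0711225e-01 6.7290021e+02 1.6089521e+01]
base ((622.1234130859375, -2.8895187377929688), (167.84059143066406, 126.18634796142578), 17.353055953979492)
```

Units first: shifts go in shares of 250 mm and turns go in shares of 90 degrees. So 230 mm / 250 = 0.92, 184 mm / 250 = 0.736.

jog_arm(moves=[{"d": [0.184,-0.028,0]},{"d": [0.368,-0.056,0]},{"d": [0.552,-0.084,0]},{"d": [0.736,-0.112,0]},{"d": [0.92,-0.14,0]}], finger_gap=80)

```text
clock: 0.6
eef_pos: [403.9, -393.7, 205.2]
eef_rot: [-3.141, 0.0, 0.375]
wrist_force: [-0.6, -0.7, 0.2]
finger_gap: 79.9
finger_force: 0.0
```

jog_arm(moves=[{"d": [0.184,-0.028,0]},{"d": [0.368,-0.056,0]},{"d": [0.552,-0.084,0]},{"d": [0.552,-0.084,0]},{"d": [0.552,-0.084,0]}])

```text
clock: 1.1
eef_pos: [523.5, -324.4, 204.7]
eef_rot: [-3.141, 0.001, 0.376]
wrist_force: [0.2, 0.2, -0.3]
finger_gap: 79.9
finger_force: 0.0
```

```bash
python3 - <<'E'
from h import *
p,d,K,C=cam("wrist"); cv2.imwrite("pics/w1.png",p[...,::-1]); np.savez("w1.npz",p=p,d=d,K=K,C=C); print(K[0,0],C.round(2).tolist(),manip.read_state()["joints"])
E
```

```text
312.5281856224662 [[0.37, -0.9, -0.25, 596.77], [-0.93, -0.35, -0.1, -295.97], [0.0, 0.27, -0.96, 384.51], [0.0, 0.0, 0.0, 1.0]] [-6.15657676e-01  4.48721245e-01  1.31927617e+00 -1.64763293e-04
  1.37448889e+00  5.80147017e-01]
```

View pics/w1.png

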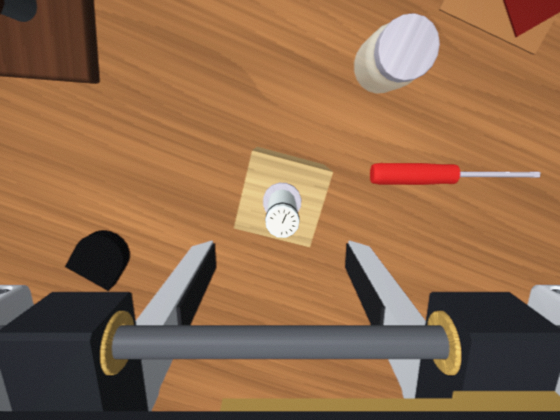

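The wrist view shows the dial at (282,220), between the fingers. I'll measure it by casting a ray to z = 140.

```bash
python3 - <<'E'
from h import *
z=np.load("w1.npz");p,d,K,C=z["p"],z["d"],z["K"],z["C"];P=pts(d,K,C);hsv=cv2.cvtColor(p,cv2.COLOR_RGB2HSV); v,u=np.mgrid[:420,:560]
m=((u-282)**2+(v-220)**2<30**2)&(abs(P[...,2]-140)<6)
(x,y),r=cv2.minEnclosingCircle(np.c_[u[m],v[m]].astype(np.float32)); print(m.sum(),x,y,r,onplane(x,y,140,K,C),P[m].mean(0))
m=(abs(u-284)<60)&(abs(v-198)<60)&(abs(P[...,2]-65)<5)
c=cv2.minAreaRect(P[m][:,:2].astype(np.float32)); print(c)
E
```

```text
898 282.2872314453125 219.97872924804688 17.236188888549805 [ 527.79755895 -325.1386467   140.        ] [ 527.72527817 -325.07818783  140.45527859]
((526.45654296875, -325.8667297363281), (85.44554138183594, 85.15972900390625), 6.842361927032471)
```

Scaled: 113 mm / 250 = 0.452, 1.7 mm / 250 = 0.0068.

jog_arm(moves=[{"d": [0.008,0.0068,0.14]},{"d": [0.008,0.0068,0.28]},{"d": [0.008,0.0068,0.4]},{"d": [0.008,0.0068,0.452]},{"d": [0.008,0.0068,0.452]}])

```text
clock: 1.65
eef_pos: [524.5, -326.2, 91.3]
eef_rot: [-3.139, 0.001, 0.373]
wrist_force: [-0.3, -0.7, 0.5]
finger_gap: 80.0
finger_force: 0.0
```

jog_arm(moves=[{},{},{},{},{}], finger_gap=15, grip_n=30)

```text
clock: 2.15
eef_pos: [525.9, -325.9, 92.9]
eef_rot: [3.141, -0.0, 0.375]
wrist_force: [0.2, 0.3, 0.0]
finger_gap: 43.2
finger_force: 0.0
```

jog_arm(moves=[{},{},{},{},{}])

```text
clock: 2.65
eef_pos: [525.8, -325.8, 92.5]
eef_rot: [-3.142, -0.0, 0.375]
wrist_force: [0.1, 0.0, 1.3]
finger_gap: 27.5
finger_force: 30.0
```

Scaled: -120 mm / 250 = -0.48, -110 mm / 250 = -0.44.

jog_arm(moves=[{"d": [0,0,-0.08]},{"d": [0,0,-0.2]},{"d": [0,0,-0.32]},{"d": [0,0,-0.44]},{"d": [0,0,-0.48]}])

```text
clock: 3.15
eef_pos: [526.4, -326.3, 215.4]
eef_rot: [3.138, -0.002, 0.375]
wrist_force: [1.1, -0.5, -1.6]
finger_gap: 27.6
finger_force: 30.0
```

jog_arm(moves=[{},{}])

```text
clock: 3.35
eef_pos: [525.3, -325.6, 210.6]
eef_rot: [-3.14, 0.001, 0.375]
wrist_force: [-0.1, -0.6, -1.2]
finger_gap: 27.5
finger_force: 30.0
```

```bash
python3 - <<'E'
from h import *
print(manip.read_state()["eef_pos"])
p,d,K,C=cam("wrist"); cv2.imwrite("pics/w2.png",p[...,::-1]); np.savez("w2.npz",p=p,d=d,K=K,C=C)
E
```

```text
[ 525.3432049  -325.58778066  210.64136596]
```

View pics/w2.png

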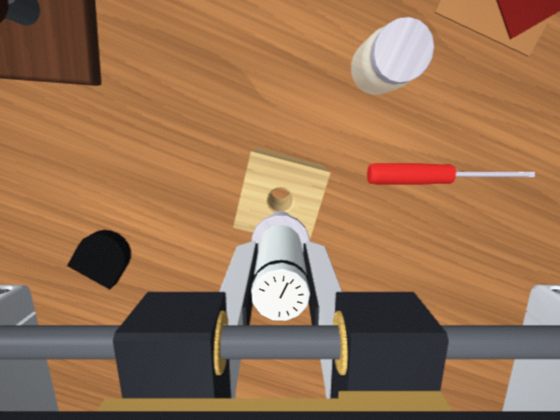

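The gauge is out and held, with the dial at (281,291). Next I'll find its offset in the tool frame.

```bash
python3 - <<'E'
from h import *
z=np.load("w2.npz");p,d,K,C=z["p"],z["d"],z["K"],z["C"]; hsv=cv2.cvtColor(p,cv2.COLOR_RGB2HSV); v,u=np.mgrid[:420,:560]
M=np.array(manip.camera_info("wrist")["mount"]); P=pts(d,K,M)
m=((u-281)**2+(v-291)**2<45**2)&(abs(P[...,2]+47.5)<4)&(abs(P[...,1])<16); 
pp=np.c_[u[m],v[m]].astype(np.float32);(x,y),r=cv2.minEnclosingCircle(pp); print(m.sum(),x,y,r,onplane(x,y,-47.5,K,M),P[m].mean(0))
m=(abs(u-281)<45)&(v>200)&(v<270)&(abs(P[...,2]-21.5)<5)
(x,y),r=cv2.minEnclosingCircle(np.c_[u[m],v[m]].astype(np.float32)); print(m.sum(),x,y,r,onplane(x,y,21.5,K,M))
# barrel points above collar
m=(abs(u-281)<20)&(v>225)&(v<268)&(P[...,2]<18)&(P[...,2]>-45)&(abs(P[...,1])<3)
q=np.polyfit(P[m][:,2],P[m][:,0],1);print("barrel front x vs z",m.sum(),q, np.polyval(q,0)); print(M.round(3).tolist())
print(np.median(P[m][:,0]))
E
```

```text
2685 279.2345886230469 290.4527282714844 37.5606575012207 [  3.21020292   0.05943481 -47.5       ] [  2.58739178   0.48769686 -48.10742546]
817 280.5 238.5 28.5395450592041 [ 3.68085163  0.79122067 21.5       ]
barrel front x vs z 447 [-3.64797267e-03  1.42997693e+01] 14.299769281338069
[[0.001, -0.964, -0.266, 78.411], [1.0, 0.0, 0.001, 0.338], [-0.001, -0.266, 0.964, -179.885], [0.0, 0.0, 0.0, 1.0]]
14.369190847578636
```

Scaled: -138 mm / 250 = -0.552, -100 mm / 250 = -0.4.

jog_arm(moves=[{"d": [0,0,-0.16]},{"d": [0.032,-0.072,-0.32]},{"d": [0.092,-0.216,-0.4]},{"d": [0.16,-0.384,-0.4]},{"d": [0.228,-0.552,-0.4]}])

```text
clock: 3.9
eef_pos: [528.0, -175.1, 311.3]
eef_rot: [-3.141, 0.001, 0.374]
wrist_force: [0.5, 0.1, -0.9]
finger_gap: 27.6
finger_force: 30.0
```

jog_arm(moves=[{"d": [0.07,-0.168,0]},{"d": [0.14,-0.336,0]},{"d": [0.21,-0.504,0]},{"d": [0.28,-0.672,0]},{"d": [0.35,-0.84,0]}])

```text
clock: 4.4
eef_pos: [532.4, 52.7, 311.0]
eef_rot: [-3.141, 0.002, 0.375]
wrist_force: [0.9, 0.4, -1.2]
finger_gap: 27.5
finger_force: 30.0
```

jog_arm(moves=[{"d": [0.07,-0.168,0]},{"d": [0.14,-0.336,0]},{"d": [0.21,-0.504,0]},{"d": [0.28,-0.672,0]},{"d": [0.35,-0.84,0]}])

```text
clock: 4.9
eef_pos: [537.0, 280.2, 310.7]
eef_rot: [3.141, 0.002, 0.375]
wrist_force: [1.3, 0.0, -0.8]
finger_gap: 27.6
finger_force: 30.0
```

jog_arm(moves=[{"d": [0.064,-0.156,0]},{"d": [0.064,-0.156,0]},{"d": [0.064,-0.156,0]},{"d": [0.064,-0.156,0]}])

```text
clock: 5.3
eef_pos: [538.2, 319.6, 311.7]
eef_rot: [3.141, 0.001, 0.374]
wrist_force: [-0.1, 0.1, -2.1]
finger_gap: 27.7
finger_force: 30.0
```

```bash
python3 - <<'E'
from h import *
p,d,K,C=cam("wrist"); cv2.imwrite("pics/w3.png",p[...,::-1]); np.savez("w3.npz",p=p,d=d,K=K,C=C)
E
```

```text
(no output)
```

View pics/w3.png

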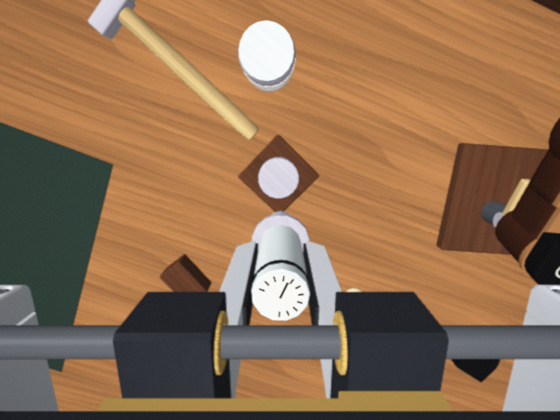

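The disc is fully visible at (279,177).

```bash
python3 - <<'E'
from h import *
z=np.load("w3.npz");p,d,K,C=z["p"],z["d"],z["K"],z["C"]; hsv=cv2.cvtColor(p,cv2.COLOR_RGB2HSV); v,u=np.mgrid[:420,:560]
m=((abs(u-279)<28)&(abs(v-177)<28)&(hsv[...,1]<70)&(hsv[...,2]>110)).astype(np.uint8)
c=max(cv2.findContours(m,0,2)[0],key=cv2.contourArea); e=cv2.fitEllipse(c); print(e)
w=onplane(*e[0],35,K,C); M=np.array(manip.camera_info("wrist")["mount"]); T=C@np.linalg.inv(M); print(w,"tool",np.linalg.inv(T)@np.r_[w,1],pts(d,K,C)[177,279], T[:3,3])
E
```

```text
((277.9523010253906, 177.45947265625), (40.86598587036133, 41.645809173583984), 0.02969391830265522)
[541.10613006 323.29328433  35.        ] tool [  4.42754708  -2.45991501 276.64981488   1.        ] [542.21339178 322.0732765   34.40607307] [538.16394394 319.59529805 311.65582023]
```

Scaled: 186 mm / 250 = 0.744, -2.3 mm / 250 = -0.0092.

jog_arm(moves=[{"d": [0.008,-0.0092,0.18]},{"d": [0.008,-0.0092,0.36]},{"d": [0.008,-0.0092,0.54]},{"d": [0.008,-0.0092,0.68]},{"d": [0.008,-0.0092,0.744]}])

```text
clock: 5.85
eef_pos: [538.1, 321.5, 122.9]
eef_rot: [3.141, 0.004, 0.373]
wrist_force: [0.0, 0.6, -1.6]
finger_gap: 27.5
finger_force: 30.0
```

jog_arm(moves=[{},{},{}])

```text
clock: 6.15
eef_pos: [539.8, 323.3, 128.3]
eef_rot: [-3.141, -0.003, 0.374]
wrist_force: [0.1, 0.3, -1.7]
finger_gap: 27.3
finger_force: 30.0
```

jog_arm(moves=[{"d": [0,0,0.012]},{"d": [0,0,0.024]},{"d": [0,0,0.024]},{"d": [0,0,0.024]}])

```text
clock: 6.55
eef_pos: [539.0, 323.4, 120.5]
eef_rot: [-3.142, 0.0, 0.375]
wrist_force: [0.2, -0.1, -0.8]
finger_gap: 27.5
finger_force: 30.0
```

Scaled: 4 mm / 250 = 0.016, 2 mm / 250 = 0.008.

jog_arm(moves=[{"d": [0,0,0.008]},{"d": [0,0,0.016]},{"d": [0,0,0.016]},{"d": [0,0,0.016]}])

```text
clock: 6.95
eef_pos: [539.1, 323.4, 116.5]
eef_rot: [-3.142, -0.0, 0.375]
wrist_force: [0.1, 0.4, 0.9]
finger_gap: 27.6
finger_force: 30.0
```

jog_arm(moves=[{"d": [0,0,0.004]},{"d": [0,0,0.008]},{"d": [0,0,0.008]},{"d": [0,0,0.008]}])

```text
clock: 7.35
eef_pos: [539.1, 323.4, 114.6]
eef_rot: [-3.142, -0.0, 0.375]
wrist_force: [-0.9, -0.7, 1.5]
finger_gap: 28.0
finger_force: 30.0
```

Scaled: 3 mm / 250 = 0.012, 2 mm / 250 = 0.008.

jog_arm(moves=[{"d": [0,0,0.004]},{"d": [0,0,0.008]},{"d": [0,0,0.012]},{"d": [0,0,0.012]},{"d": [0,0,0.012]}])

```text
clock: 7.85
eef_pos: [539.1, 323.4, 111.6]
eef_rot: [-3.142, -0.0, 0.375]
wrist_force: [0.4, -0.4, 4.8]
finger_gap: 28.0
finger_force: 30.0
```

jog_arm(moves=[{},{},{},{},{}])

```text
clock: 8.35
eef_pos: [539.1, 323.4, 111.5]
eef_rot: [-3.142, -0.0, 0.375]
wrist_force: [-0.3, 0.6, 4.6]
finger_gap: 27.3
finger_force: 30.0
```

jog_arm(moves=[{},{},{},{},{}])

```text
clock: 8.85
eef_pos: [539.1, 323.4, 111.5]
eef_rot: [-3.142, -0.0, 0.375]
wrist_force: [-0.2, 0.8, 3.4]
finger_gap: 27.7
finger_force: 30.0
```

```bash
python3 - <<'E'
from h import *
p,d,K,C=cam("side"); cv2.imwrite("pics/s4.png",cv2.resize(p[240:340,120:240,::-1],(720,600)))
E
```

```text
(no output)
```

View pics/s4.png

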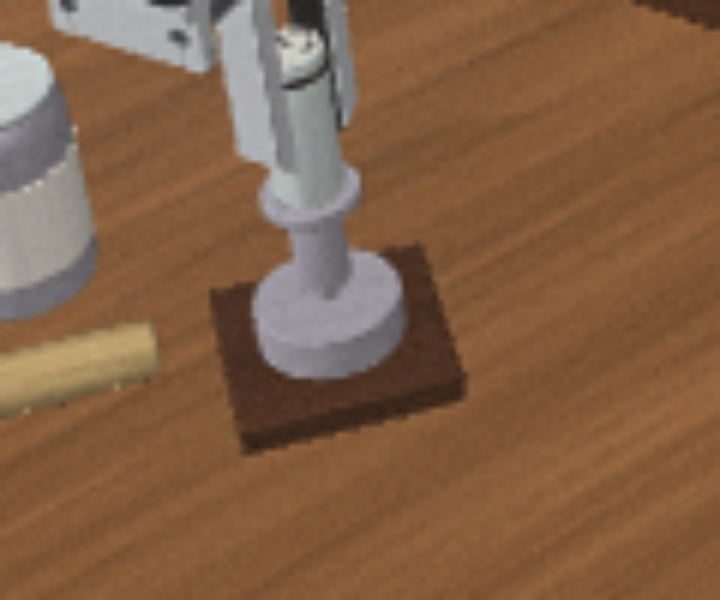

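Scaled: -210 mm / 250 = -0.84, -165 mm / 250 = -0.66.

jog_arm(moves=[{"d": [0,0,-0.12]},{"d": [0,0,-0.3]},{"d": [0,0,-0.48]},{"d": [0,0,-0.66]},{"d": [0,0,-0.84]}])

```text
clock: 9.4
eef_pos: [538.5, 323.0, 322.4]
eef_rot: [3.141, 0.002, 0.375]
wrist_force: [0.3, -0.1, -1.5]
finger_gap: 27.4
finger_force: 30.0
```

jog_arm(moves=[{"d": [-0.072,0.17,-0.032]},{"d": [-0.144,0.34,-0.032]},{"d": [-0.216,0.51,-0.032]},{"d": [-0.288,0.68,-0.032]},{"d": [-0.36,0.85,-0.032]}])

```text
clock: 9.9
eef_pos: [532.3, 90.8, 328.6]
eef_rot: [-3.141, 0.002, 0.375]
wrist_force: [0.5, -0.4, -1.7]
finger_gap: 27.8
finger_force: 30.0
```

jog_arm(moves=[{"d": [-0.064,0.152,0],"rotvec": [-0.0041,0.0516,0]},{"d": [-0.128,0.304,0],"rotvec": [-0.0081,0.1031,0]},{"d": [-0.192,0.4544,0],"rotvec": [-0.0121,0.1547,0]},{"d": [-0.192,0.4544,0],"rotvec": [-0.0162,0.2062,0]},{"d": [-0.192,0.4544,0],"rotvec": [-0.0162,0.2062,0]}])

```text
clock: 10.4
eef_pos: [528.8, -31.9, 328.7]
eef_rot: [3.116, -0.324, 0.376]
wrist_force: [0.4, -0.2, -1.1]
finger_gap: 27.6
finger_force: 30.0
```

jog_arm(moves=[{},{},{}])

```text
clock: 10.7
eef_pos: [530.3, -29.8, 329.1]
eef_rot: [3.116, -0.322, 0.38]
wrist_force: [-0.3, -1.1, -1.1]
finger_gap: 27.4
finger_force: 30.0
```

```bash
python3 - <<'E'
from h import *
p,d,K,C=cam("wrist"); cv2.imwrite("pics/w5.png",p[...,::-1]); np.savez("w5.npz",p=p,d=d,K=K,C=C); print(manip.read_state()["joints"])
E
```

```text
[-0.20381148  0.01074862  1.60207805  0.16229562  1.24700196  0.96093752]
```

View pics/w5.png

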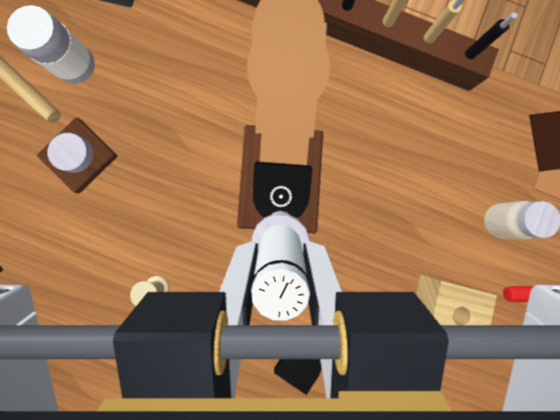

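The ring is fully visible at (281,196). I'll fit the heel plane and locate the mark in the tool frame.

```bash
python3 - <<'E'
from h import *
z=np.load("w5.npz");p,d,K,C=z["p"],z["d"],z["K"],z["C"]; hsv=cv2.cvtColor(p,cv2.COLOR_RGB2HSV); v,u=np.mgrid[:420,:560]
M=np.array(manip.camera_info("wrist")["mount"]); P=pts(d,K,M); T=C@np.linalg.inv(M)
m=(abs(u-281)<25)&(v>166)&(v<210)&(abs(P[...,2]-172)<20); A=P[m]; c0=np.median(A,0); n=np.array([0,0,-1.])
for th in(8,5,4,3,3):
    B=A[abs((A-c0)@n)<th]; c0=B.mean(0); n=np.linalg.svd(B-c0,full_matrices=False)[2][2]; n*=-np.sign(n[2])
print(len(A),len(B),c0,"n tool",n,((B-c0)@n).std(),"n world",T[:3,:3]@n)
b=((abs(u-281)<14)&(abs(v-196)<14)&(hsv[...,2]>110)&(hsv[...,1]<90)).astype(np.uint8)
c=max(cv2.findContours(b,0,2)[0],key=cv2.contourArea); e=cv2.fitEllipse(c); print(e)
ray=M[:3,:3]@np.linalg.solve(K,[*e[0],1]); q=M[:3,3]+ray*(n@(c0-M[:3,3]))/(n@ray); print("mark tool",q,"world",(T@np.r_[q,1])[:3])
E
```

```text
2098 2097 [  9.25424642   1.61401308 172.11404753] n tool [ 9.52904616e-03 -6.36456816e-05 -9.99954596e-01] 0.7484256334966901 n world [-0.29521004 -0.0901508   0.95116973]
((280.52850341796875, 195.96017456054688), (20.672147750854492, 21.346769332885742), 95.08201599121094)
mark tool [1.53998820e-01 1.07502192e+00 1.72027361e+02] world [583.04159276 -14.68701122 166.07743989]
```

Scaled: 82 mm / 250 = 0.328, -1.2 mm / 250 = -0.0048.

jog_arm(moves=[{"d": [-0.0048,0.0032,0.1]},{"d": [-0.0048,0.0032,0.2]},{"d": [-0.0048,0.0032,0.28]},{"d": [-0.0048,0.0032,0.32]},{"d": [-0.0048,0.0032,0.328]}])

```text
clock: 11.25
eef_pos: [554.2, -23.7, 250.4]
eef_rot: [3.116, -0.322, 0.38]
wrist_force: [0.7, -0.4, -1.6]
finger_gap: 27.8
finger_force: 30.0
```

jog_arm(moves=[{},{},{}])

```text
clock: 11.55
eef_pos: [554.4, -24.2, 252.3]
eef_rot: [3.114, -0.325, 0.379]
wrist_force: [-0.5, 0.4, -1.4]
finger_gap: 27.6
finger_force: 30.0
```

jog_arm(moves=[{"d": [0,0,0.008]},{"d": [0,0,0.016]},{"d": [0,0,0.024]},{"d": [0,0,0.024]},{"d": [0,0,0.024]}])

```text
clock: 12.05
eef_pos: [556.1, -23.6, 245.6]
eef_rot: [3.115, -0.324, 0.379]
wrist_force: [-1.2, -0.6, -1.6]
finger_gap: 27.9
finger_force: 30.0
```

Scaled: 3 mm / 250 = 0.012, 2 mm / 250 = 0.008.

jog_arm(moves=[{"d": [0,0,0.004]},{"d": [0,0,0.008]},{"d": [0,0,0.012]},{"d": [0,0,0.012]},{"d": [0,0,0.012]}])

```text
clock: 12.55
eef_pos: [557.0, -23.3, 242.9]
eef_rot: [3.115, -0.324, 0.379]
wrist_force: [-0.2, -0.0, -0.2]
finger_gap: 27.8
finger_force: 30.0
```

jog_arm(moves=[{"d": [0,0,0.004]},{"d": [0,0,0.008]},{"d": [0,0,0.008]},{"d": [0,0,0.008]}])

```text
clock: 12.95
eef_pos: [557.6, -23.1, 241.1]
eef_rot: [3.115, -0.324, 0.379]
wrist_force: [0.6, -0.3, 1.1]
finger_gap: 27.4
finger_force: 30.0
```

```bash
python3 - <<'E'
from h import *
p,d,K,C=cam("side"); cv2.imwrite("pics/s6.png",cv2.resize(p[120:220,200:320,::-1],(720,600)))
s=manip.read_state(); T=R.from_euler('xyz',s["eef_rot"]).as_matrix(); print(T.T@s["wrist_force"], T.T@(np.array([583.04,-14.69,166.08])-s["eef_pos"]))
E
```

```text
[ 0.0393893  -0.2206339  -1.21005607] [ 1.42871278 -0.51194185 79.61107006]
```

View pics/s6.png

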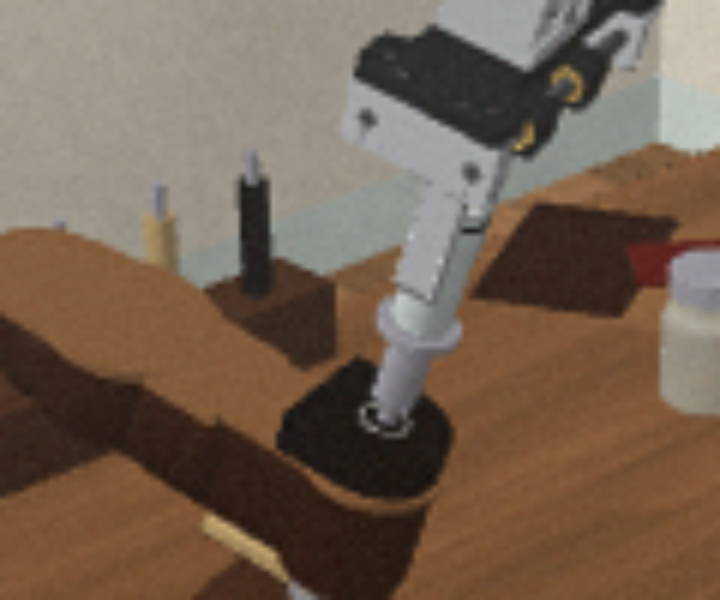

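The foot stands within the chalk ring (ring at about (387,420) in the crop), pressed in about 3 mm. I'll press 3 mm more.

Scaled: 3 mm / 250 = 0.012, 2 mm / 250 = 0.008.

jog_arm(moves=[{"d": [0,0,0.004]},{"d": [0,0,0.008]},{"d": [0,0,0.012]},{"d": [0,0,0.012]},{"d": [0,0,0.012]}])

```text
clock: 13.5
eef_pos: [558.6, -22.8, 238.3]
eef_rot: [3.115, -0.324, 0.379]
wrist_force: [-2.4, -0.3, 2.8]
finger_gap: 27.7
finger_force: 30.0
```

jog_arm(moves=[{},{},{},{},{}])

```text
clock: 14.0
eef_pos: [558.6, -22.8, 238.1]
eef_rot: [3.115, -0.324, 0.379]
wrist_force: [-2.7, -0.5, 3.3]
finger_gap: 27.5
finger_force: 30.0
```

```bash
python3 - <<'E'
from h import *
s=manip.read_state(); T=R.from_euler('xyz',s["eef_rot"]).as_matrix(); print(T.T@s["wrist_force"], T.T@(np.array([583.04,-14.69,166.08])-s["eef_pos"]))
p,d,K,C=cam("side"); cv2.imwrite("pics/s7.png",cv2.resize(p[165:205,240:290,::-1],(750,600)))
E
```

```text
[-1.46122889 -0.46574526 -4.01364765] [ 1.4716913  -0.51550669 76.5279106 ]
```

View pics/s7.png

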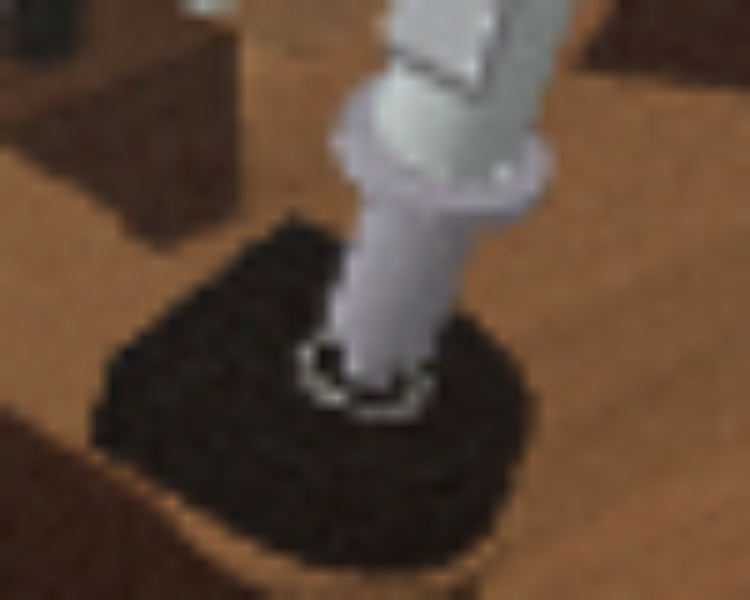

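The foot sits at about (375,375) in the crop and the ring's centre at about (368,372), so it is well centred. The foot is about 6 mm in at about 5.5 N, so I'm handing in.

```bash
python3 -c "
from cell import manip
print(manip.sign_off())"
```

```text
the job is handed in; nothing more can be done
None
```

The job is handed in, verdict not shown: I checked the gauge on the steel block (about 6 mm in, held over 1 s), and it is now held square on the heel mark, foot about 6 mm in at roughly 5.5 N.

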